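# Shut and latch the lid of a food carrier

## Task

Swing the open lid of the food carrier down, press it fully home against its springy seal, and turn the wing knob clockwise until it stops, so that its tongue swings under the front rail and keeps the lid shut. Never wrench the knob round to the front while the lid still stands up on its seal. Then let go, leaving the bowl, the pepper mill and the jar where they stand.

Things in the scene. Friction and masses are not known exactly. Their poses are not given: they have to be found in the camera images.
- carrier: Grey insulated food carrier, an open-topped box fixed to the table, 240 mm (x) by 300 mm (y), walls about 100 mm high and 15 mm thick; origin at the centre of its underside, +x to its back (hinge side), -x to its front (latch side).
- front_wall (a point): Middle of the top of the carrier's front wall (98 mm up). On it sits a steel rail 8 mm thick, 268 mm long, reaching 30 mm inwards from the wall's inner face; the tongue must go under it. The rail's top is 102 to 108 mm above the table, differs between carriers and is not measured. A sprung black seal strip stands 16 mm above the rail.
- lid_hinge (a point): Middle of the lid's hinge axis, which runs along the carrier's y, 115 mm behind the carrier's origin and 105 mm above the table. The lid is a grey plate 235 mm from hinge to front edge, 300 mm wide, 12 mm thick, its underside in the hinge plane, about 0.3 kg. It stays where it is left (hinge friction 0.5 N m).
- lid (a joint): Lid angle (rad): 0 = level, grows as it opens upwards. Let down, it rests on the seal 13 to 16 mm above the rail (0.055 to 0.09). Pressed fully down it bears on the rail (-0.02 to 0.02), which takes about 14 to 20 N at the knob; let go, it springs up unless the tongue is under the rail. Latched, it stands 2 to 3 mm above the rail.
- knob (a joint): Turn of the wing knob (rad), growing clockwise from above: 0 = tongue points to the carrier's back (+x), 3.14 = to its front, under the rail; stop at 3.2. Stays where left (friction 0.12 N m). From about 2.1 on the tongue meets the rail: it passes under only while the lid is pressed fully down, else it jams on the rail's edge and must not be forced.
- wing (a point): Grasp point of the black wing knob, on its axis, 27 mm above the lid's top face. The wing is an upright bar 68 mm long, 14 mm thick, from 8 to 42 mm above the lid. z is the knob's axis, x points along the wing to the tongue's side (with the lid shut, heading = carrier yaw minus the knob joint).
- knob_foot (a point): Where the knob's axis meets the lid's top face: 160 mm from the hinge axis, mid-way across the lid. The hub disc here is 52 mm across, 8 mm high, with a small nose on the side to which the tongue points. The steel tongue is hidden 10.5 mm below the lid's underside: 14 mm wide, 14 mm thick, reaching 48 mm from the axis.
- lid_front (a point): Middle of the lid's front edge, on its top (outer) face.
- bowl_mid (a point): Steel salad bowl, 190 mm across, 85 mm high, beside the carrier; point at its centre. A bystander.
- mill_mid (a point): Pepper mill, wood and steel, 54 mm across, 135 mm high; point at its centre. A bystander.
- jar_mid (a point): Glass jar with a steel cap, 72 mm across, 110 mm high; point at its centre. A bystander.

How it is judged:
By the outcome, as a careful person would: the job done as asked, in the order asked, and still so for the second after the job is handed in, with the robot touching nothing.
It also fails if it takes over 58 s, if anything falls off the work surface, if the arm or the gripper's body presses on something with over 40 N, if the wrist force passes 120 N, or if a joint passes its speed limit or range.

## Robot

A 6-joint arm with a two-finger parallel gripper is mounted at the origin on the work surface. World frame = base frame: x ahead of the robot, y to its left, z up, the work surface at z = 0. Lengths are in m, angles in rad, forces in N, time in s.
With the tool pointing down it reaches from about 0.425 to 0.95 m from the base axis. Payload 3.5 kg.
Tool frame: the origin (TCP) lies between the finger pads; the fingertips stand 14 mm ahead of it and the grasp point (between the pads) lies 5 mm behind it; z points along the fingers, y is the direction in which the jaws open and shut (so a half turn about z gives the same grasp; the last joint's range is limited). The gripper opens to 85 mm and grips with 20 to 120 N. Pads are 22 mm wide; open, the fingers measure 114 mm over their backs; the gripper's body (76 mm by 85 mm) begins 54 mm behind the grasp point. The pads swing forward as they close: fully open they stand 13 mm farther back than shut.
Start: joints at [1.05, 0.286, 1.577, -0, 1.279, -0.15], TCP at [0.245, 0.629, 0.21] pointing down, gripper open.
Joint ranges: [-2.77, 2.77], [-0.9, 2.22], [0.21, 2.48], [-1.53, 4.67], [0.24, 2.81], [-2.84, 2.84]. Speed limits (rad/s): [2.79, 2.79, 3.14, 3.14, 3.14, 3.14].

## Interface

Orientations are given as a unit quaternion [x, y, z, w].
In Python, from plant import ctrl gives the robot as it stands. The module is installed in compiled form; this text tells all that it offers.
- The arm moves only by the tool servo_tool, never from a script. Its argument "increments" is text: rows parted by semicolons, each of 7 numbers parted by spaces: the turn, a rotation vector about the tool's x, y, z in rad, then the shift along the tool's x, y, z in cm, then the finger opening in cm, from 0 to 8.54. In form: ax ay az dx dy dz claw; .... A call has 1 to 10 rows; each row is the pose to reach, as a shift and turn from the pose commanded when the call began, along the tool's axes at that moment; what a row does not reach only later rows make up. A row lasts 1/12 s, in which the tool goes at most 41.7 mm and 7.16 degrees, less where a joint would pass 70% of its speed; a pose out of reach is approached as far as the arm can. A call with a gripper value outside its range is refused whole. The fingers move at their own pace and stop on an object; "grip_force" is the grip in N (left out, the last holds). Time passes only in rows, so rows that repeat a pose let the fingers close. It gives the time, the measured TCP pose, the force and the opening at its end, in the units of the state.
- ctrl.get_state(): the state, without advancing time (a new reading comes with each control period).
- ctrl.read_camera(name): name is "scene" or "top"; returns (picture, depth): 384x512x3 uint8, red, green, blue; 384x512 float32, m along the optical axis (not along the pixel's ray), 0 where there is no reading.
- ctrl.camera_info(name): a dict with "camera_matrix" (3x3 intrinsics, pixels), "world_to_cam" (4x4, takes a point from world to camera coordinates). Camera axes: x right, y down, z forward; pixel columns grow to the right and rows downward; lengths in m; the calibration is good to about 2 mm. A picture is of the moment at which its call begins. camera_info takes no time and is no camera call.
- ctrl.sign_off(): hands the job in, once; it reports no verdict.
The state is a dict: "time": time; "qpos": joint angles; "dq": joint speeds; "joint_efforts": joint torques, N m; "eef_pos": TCP position; "tcp_rot": TCP orientation; "contact_force": force on the tool from outside, world axes, zero at the start; "wrist_torque": the same for the moment, N m; "opening": opening from 0.0 (shut) to 1.0 (fully open).
Only numpy, scipy, OpenCV 4.12 (cv2) and the standard library are available. Lean on these libraries where they do the work, as an engineer would, in place of code of your own. Each camera call takes 0.05 s, during which the arm holds its last target.

## Working session

There is one attempt and no reset: what is moved stays moved. The work goes in short steps, Python scripts to look and compute and a tool call to move; the robot and the scene stay as the last step left them, time stands still between calls to the robot, and variables do not carry over. Pictures are saved under pics/ and viewed, and the job is handed in when it is done.

Besides the shell and the picture viewer there is one more tool, called after "Request:" by a JSON object that holds its "op" and its "data". servo_tool: Moves the arm, as the interface text tells. Its arguments: {"type":"object","properties":{"increments":{"type":"string"},"grip_force":{"type":"number"}},"required":["increments"]}

```bash
mkdir -p pics; cat > h.py <<'E'
import numpy as np, cv2
from plant import ctrl
def grab(n,tag):
    p,d=ctrl.read_camera(n); cv2.imwrite(f'pics/{tag}.png',p[:,:,::-1]); np.save(f'pics/{tag}.npy',d); return p,d
def w(n,d,u,v):
    I=ctrl.camera_info(n);K=I["camera_matrix"];T=np.linalg.inv(I["world_to_cam"])
    z=d[int(v),int(u)]; return (T@np.array([(u-K[0,2])/K[0,0]*z,(v-K[1,2])/K[1,1]*z,z,1]))[:3]
def px(n,p):
    I=ctrl.camera_info(n); c=np.array(I["world_to_cam"])@np.append(p,1); q=np.array(I["camera_matrix"])@c[:3]; return q[:2]/q[2]
E
python3 - <<'E'
from h import *
grab('scene','s0');grab('top','t0')
s=ctrl.get_state();print(s)
for n in('scene','top'):print(ctrl.camera_info(n))
E
```

```text
{'time': 0.1, 'qpos': array([ 1.05002360e+00,  2.87088503e-01,  1.57803050e+00, -1.59942938e-05,
        1.27861733e+00, -1.50009318e-01]), 'dq': array([-0.00060797, -0.00373598, -0.00298532, -0.00024283, -0.00083115,
       -0.00113749]), 'joint_efforts': array([ 5.86669976e-04, -4.07293832e+01, -2.93701154e+01, -2.38307384e-04,
        3.41174389e-03, -1.19668559e-05]), 'eef_pos': array([0.24422891, 0.62857639, 0.20837799]), 'tcp_rot': array([ 1.84319332e-01,  9.82865828e-01, -1.01463704e-03, -3.45553985e-04]), 'contact_force': array([ 0.32835499, -0.75135864,  0.3357143 ]), 'wrist_torque': array([-0.00383418, -0.03515527,  0.00355533]), 'opening': 1.0006780134210043}
{'camera_matrix': array([[386.02995036,   0.        , 255.0433063 ],
       [  0.        , 386.02995036, 183.80309252],
       [  0.        ,   0.        ,   1.        ]]), 'world_to_cam': array([[-0.95828886,  0.28545098,  0.01414947,  0.54803993],
       [ 0.23616483,  0.81876943, -0.52329991, -0.11593021],
       [-0.16096162, -0.49813086, -0.8520311 ,  1.03539855],
       [ 0.        ,  0.        ,  0.        ,  1.        ]])}
{'camera_matrix': array([[353.17035248,   0.        , 253.67125343],
       [  0.        , 353.17035248, 193.73687049],
       [  0.        ,   0.        ,   1.        ]]), 'world_to_cam': array([[-1.05601487e-02, -9.99944232e-01, -1.26535157e-04,
         6.18233674e-02],
       [-9.97873005e-01,  1.05464154e-02, -6.43291396e-02,
         6.00451312e-01],
       [ 6.43268866e-02, -5.53059262e-04, -9.97928728e-01,
         8.93627848e-01],
       [ 0.00000000e+00,  0.00000000e+00,  0.00000000e+00,
         1.00000000e+00]])}
```

View pics/s0.png

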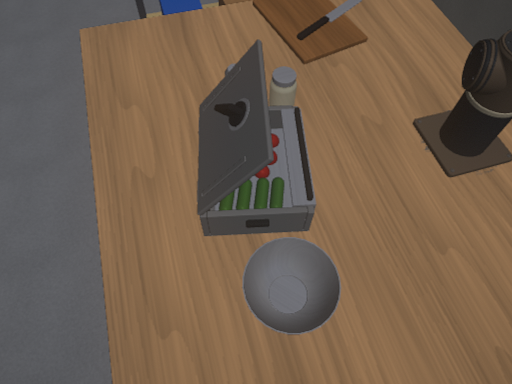

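View pics/t0.png

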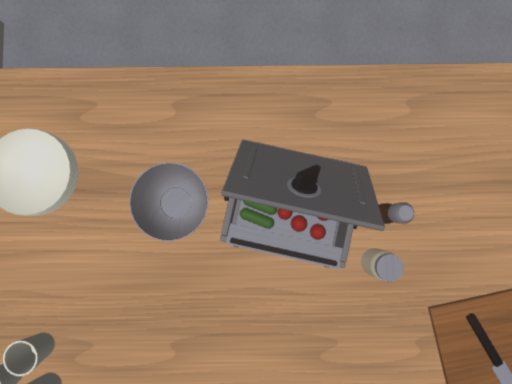

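The lid leans part-open towards the robot: hinge edge at top-image (243,145)–(365,165), raised front edge at (223,188)–(382,222), knob about (305,180). Next I measure it by depth.

```bash
python3 - <<'E'
from h import *
d=np.load('pics/t0.npy'); p=cv2.imread('pics/t0.png')
c=cv2.resize(p[130:290,215:425],None,fx=3.7,fy=3.7,interpolation=cv2.INTER_CUBIC);cv2.imwrite('pics/t0c.png',c)
p2=cv2.imread('pics/s0.png');cv2.imwrite('pics/s0c.png',cv2.resize(p2[35:245,180:330],None,fx=2.8,fy=2.8,interpolation=cv2.INTER_CUBIC))
for n,u,v in [('hl',245,148),('hr',363,168),('fl',226,187),('fr',379,219),('wingtip',317,169),('wing',305,180),('sealL',234,243),('sealR',335,262),('mill',401,212),('jar',388,266),('bowlrim',170,166),('bowlR',206,200)]:
    print(n,w('top',d,u,v).round(4))
# plane fit on lid
pts=[w('top',d,u,v) for u in range(250,285,2) for v in range(160,190,2)]+[w('top',d,u,v) for u in range(330,360,2) for v in range(180,200,2)]
pts=np.array([q for q in pts if q[2]>0.1]);c=pts.mean(0);U,S,V=np.linalg.svd(pts-c);n=V[2]*np.sign(V[2][2]);print(len(pts),c,n,S[2]/len(pts)**.5,'open angle',np.arccos(n[2]),'yaw',np.arctan2(n[1],n[0]))
E
```

```text
hl [0.6956 0.0739 0.1478]
hr [ 0.6505 -0.1953  0.1276]
fl [0.5965 0.1059 0.2888]
fr [ 0.5354 -0.1723  0.2852]
wingtip [ 0.6326 -0.0672  0.253 ]
wing [ 0.6099 -0.0413  0.2686]
sealL [0.4825 0.1016 0.1186]
sealR [ 0.4374 -0.1273  0.121 ]
mill [ 0.549  -0.2756  0.1344]
jar [ 0.4255 -0.2516  0.1093]
bowlrim [0.668  0.2598 0.0711]
bowlR [0.5833 0.1706 0.0795]
420 [ 0.61655484 -0.02718578  0.2234376 ] [ 0.78022591 -0.18021326  0.59897471] 0.0009723612142179557 open angle 0.9285762152352426 yaw -0.226994912905825
```

View pics/t0c.png

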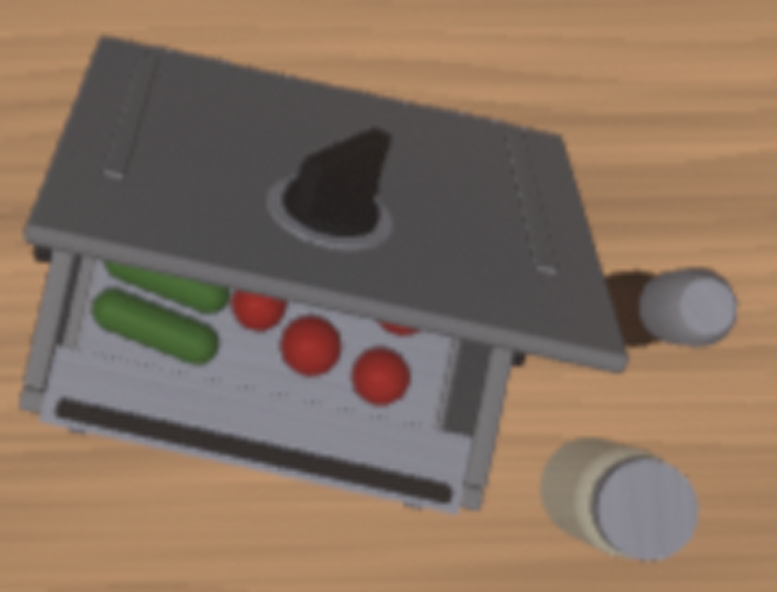

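View pics/s0c.png

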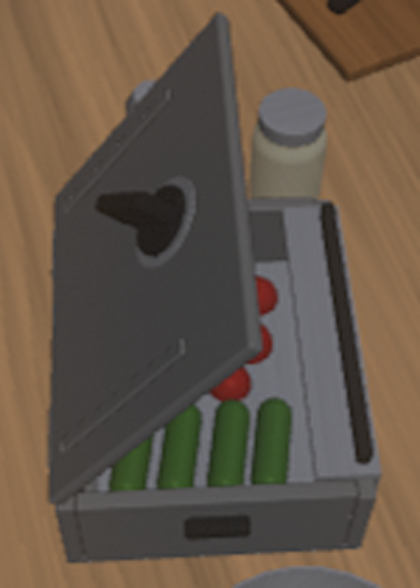

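```bash
cat >> h.py <<'E'
def cloud(n,d):
    I=ctrl.camera_info(n);K=I["camera_matrix"];T=np.linalg.inv(I["world_to_cam"])
    v,u=np.mgrid[:384,:512]; P=np.stack([(u-K[0,2])/K[0,0]*d,(v-K[1,2])/K[1,1]*d,d],-1)
    return P@T[:3,:3].T+T[:3,3]
E
python3 - <<'E'
from h import *
for n,t in(('top','t0'),('scene','s0')):
    d=np.load(f'pics/{t}.npy');P=cloud(n,d).reshape(-1,3);P=P[d.ravel()>0]
    # refine plane
    c=np.array([0.6166,-0.0272,0.2234]);nn=np.array([.780,-.180,.599]);nn/=np.linalg.norm(nn)
    for k in range(4):
        m=(abs((P-c)@nn)<.006)&(np.linalg.norm(P-c,axis=1)<.19)&(P[:,2]>.13); Q=P[m]; c2=Q.mean(0);V=np.linalg.svd(Q-c2,full_matrices=False)[2];nn=V[2]*np.sign(V[2][2]); c=c2
    a=np.arccos(nn[2]);y=np.arctan2(nn[1],nn[0]);h=np.array([np.cos(y),np.sin(y),0]);l=np.array([-h[1],h[0],0]);up=np.cross(nn,l) ; up=up*np.sign(up[2])
    print(n,'a',a,'yaw',y,len(Q))
    m=(abs((P-c)@nn)<.004)&(np.linalg.norm(P-c,axis=1)<.25)&(P[:,2]>.115);Q=P[m]
    s=(Q-c)@l;r=(Q-c)@up
    print('lat',np.percentile(s,[.5,99.5]),s.min(),s.max(),'up',np.percentile(r,[.5,99.5]),r.min(),r.max())
    lat=(np.percentile(s,.3)+np.percentile(s,99.7))/2
    # hinge: at z=.105 plane offset -.012
    t=(.105-(c-.012*nn)[2])/up[2]; H=c-.012*nn+t*up+lat*l; print('hinge',H,'front r from hinge',r.max()-t)
    F=H+.012*nn+.16*up; print('foot',F,'wing',F+.027*nn,'origin',H-.115*h,'front wall top',H-.115*h-.12*h)
    D=P-F; hh=D@nn; m=(hh>.006)&(hh<.055)&(np.hypot(D@l,D@up)<.06);
    for lo,hi in((.006,.012),(.012,.03),(.03,.05)):
        k=m&(hh>lo)&(hh<=hi);q=np.c_[(D[k]@up),(D[k]@l)]
        if len(q)>5:
            cc=q.mean(0);U,S,V=np.linalg.svd(q-cc,full_matrices=False);pr=(q-cc)@V[0]
            print(lo,len(q),cc.round(4),'dir(up,l)',V[0].round(3),np.ptp(pr),S/len(q)**.5)
E
```

```text
top a 0.923436328433208 yaw -0.22844861903380062 7641
lat [-0.14758921  0.14715242] -0.15006790602034228 0.14902956391912306 up [-0.14338302  0.08646845] -0.1457479087865825 0.08814079582369785
hinge [ 0.68485426 -0.06122241  0.105     ] front r from hinge 0.23844690298572374
foot [ 0.60019149 -0.04153768  0.23986559] wing [ 0.62116925 -0.04641517  0.25614882] origin [ 0.57284209 -0.03517874  0.105     ] front wall top [ 0.45595982 -0.00800273  0.105     ]
0.006 152 [ 0.0102 -0.0064] dir(up,l) [-0.612 -0.791] 0.06695031436876539 [0.01440183 0.01015938]
0.012 172 [0.0128 0.0017] dir(up,l) [0.754 0.657] 0.06849233447067349 [0.02087432 0.00260837]
0.03 208 [0.0086 0.0011] dir(up,l) [0.789 0.614] 0.06853399416192227 [0.0199549  0.00365975]
scene a 0.9267443198647394 yaw -0.22712551016600274 7337
lat [-0.16903451  0.12580254] -0.17386797125677383 0.1272148746309051 up [-0.1377285   0.09246792] -0.13999580540816436 0.09334922109015076
hinge [ 0.68064616 -0.06030445  0.105     ] front r from hinge 0.23769921043771153
foot [ 0.59639255 -0.04083232  0.24015238] wing [ 0.61742912 -0.04569415  0.25636428] origin [ 0.56859962 -0.03440901  0.105     ] front wall top [ 0.4516815  -0.00738767  0.105     ]
0.006 167 [0.0037 0.0036] dir(up,l) [-0.906  0.423] 0.050208083767268 [0.01525035 0.01314644]
0.012 106 [0.0149 0.0121] dir(up,l) [-0.876 -0.483] 0.06244167642301515 [0.01947091 0.00320171]
0.03 162 [0.0089 0.0059] dir(up,l) [-0.825 -0.565] 0.0641277549648948 [0.01992135 0.00387871]
```

The hinge is near (0.683, −0.061, 0.105), carrier yaw about −0.228 and lid angle about 0.925. The wing line gives a knob angle of about 0.69. I'll push the lid down with closed fingers, left of the knob.

```bash
cat >> h.py <<'E'
from scipy.spatial.transform import Rotation as R
H=np.array([.683,-.0608,.105]);YAW=-.228
hx=np.array([np.cos(YAW),np.sin(YAW),0]);ly=np.array([-hx[1],hx[0],0])
def lid(a,r,lat,off): # point on lid: off above top face
    up=-np.cos(a)*hx+np.array([0,0,np.sin(a)]);n=np.sin(a)*hx+np.array([0,0,np.cos(a)])
    return H+(.012+off)*n+r*up+lat*ly
def down(psi,tilt=0): # tool pointing down, y heading psi; tilt about ly
    y=np.array([np.cos(psi),np.sin(psi),0]);z=np.array([0,0,-1.]);x=np.cross(y,z)
    return R.from_rotvec(tilt*ly)*R.from_matrix(np.c_[x,y,z])
def inc(pos,rot,s=None,p0=None,r0=None):
    s=s or ctrl.get_state(); r0=r0 or R.from_quat(s['tcp_rot']); p0=s['eef_pos'] if p0 is None else p0
    return np.r_[(r0.inv()*rot).as_rotvec(),r0.inv().apply(np.array(pos)-p0)*100].round(3)
E
python3 - <<'E'
from h import *
print(inc([.70,.17,.31],down(.65)))
p=lid(.925,.21,.055,.05)+[0,0,.014];print(p,lid(.925,.21,.055,0))
E
```

```text
[-2.0000e-03  0.0000e+00  5.5000e-01 -5.9092e+01 -2.6250e+01 -1.0125e+01]
[0.62055024 0.0101517  0.3240241 ] [0.5816526  0.01917731 0.27993238]
```

Request:
{"op": "servo_tool", "data": {"increments": "0 0 0.1 -5.9 -2.6 -4 0; 0 0 0.2 -11.8 -5.2 -6 0; 0 0 0.3 -17.7 -7.8 -8 0; 0 0 0.4 -22 -9.8 -10 0; 0 0 0.5 -26 -11.6 -10.1 0; 0 0 0.55 -30 -13.4 -10.1 0; 0 0 0.55 -33.7 -15 -10.1 0; 0 0 0.55 -37.4 -16.6 -10.1 0; 0 0 0.55 -41 -18.2 -10.1 0; 0 0 0.55 -44.6 -19.8 -10.1 0"}}

```text
time: 0.93
eef_pos: [0.5271, 0.3439, 0.3069]
tcp_rot: [0.444, 0.896, -0.0, -0.0]
contact_force: [0.5, 0.7, 0.5]
opening: -0.004
```

```bash
python3 - <<'E'
from h import *
print(inc([.71,.15,.31],down(.65)))
s=ctrl.get_state()
for a in (.71,.15),(.655,.002):print(a)
r=down(.65)
print(inc([.655,.002,.325],r,p0=np.array([.71,.15,.31]),r0=r))
E
```

```text
[ -0.     -0.      0.    -26.501   2.822  -0.316]
(0.71, 0.15)
(0.655, 0.002)
[  0.      0.      0.     -8.454 -13.335  -1.5  ]
```

Request:
{"op": "servo_tool", "data": {"increments": "0 0 0 -4 0.4 0 0; 0 0 0 -8 0.8 -0.1 0; 0 0 0 -12 1.2 -0.2 0; 0 0 0 -16 1.7 -0.3 0; 0 0 0 -20 2.1 -0.3 0; 0 0 0 -23.5 2.5 -0.3 0; 0 0 0 -26.5 2.8 -0.3 0; 0 0 0 -27.5 1 -0.6 0; 0 0 0 -29.5 -2 -1 0; 0 0 0 -31 -4.5 -1.3 0"}}

```text
time: 1.77
eef_pos: [0.6776, 0.0697, 0.3181]
tcp_rot: [0.444, 0.896, -0.001, -0.001]
contact_force: [0.3, -1.4, 0.8]
opening: 0.001
```

```bash
python3 - <<'E'
from h import *
print(ctrl.get_state()['eef_pos'],inc([.655,.002,.325],down(.65)))
E
```

```text
[0.67763971 0.06970092 0.3181311 ] [-2.00e-03 -1.00e-03 -0.00e+00 -4.02e+00 -5.90e+00 -6.78e-01]
```

Request:
{"op": "servo_tool", "data": {"increments": "0 0 0 -2 -3 -0.3 0; 0 0 0 -4 -5.9 -0.7 0; 0 0 0 -4 -5.9 -0.7 0; 0 0 0 -4 -5.9 -0.7 0"}}

```text
time: 2.1
eef_pos: [0.6549, 0.0024, 0.3269]
tcp_rot: [0.446, 0.895, 0.0, -0.0]
contact_force: [0.6, -0.7, -0.1]
opening: -0.002
```

```bash
python3 - <<'E'
from h import *
s=ctrl.get_state();print(s['eef_pos'],s['contact_force'])
for a in (1.0,.925,.85,.75,.65,.55,.45,.35,.25,.2,.15,.12,.1,.08):
    p=lid(a,.215,.055,0)+[0,0,.014]+.012*hx*np.sin(a); print(a,p.round(3),inc(p,down(.65),s)[3:].round(2))
E
```

```text
[0.65485984 0.00241462 0.32686558] [ 0.56730294 -0.73503035 -0.07335733]
1.0 [0.602 0.014 0.306] [ 4.15 -3.5   2.05]
0.925 [0.588 0.018 0.298] [ 5.24 -4.41  2.89]
0.85 [0.575 0.021 0.288] [ 6.29 -5.28  3.84]
0.75 [0.558 0.025 0.274] [ 7.6  -6.38  5.25]
0.65 [0.543 0.028 0.259] [ 8.8  -7.39  6.82]
0.55 [0.529 0.031 0.242] [ 9.89 -8.29  8.53]
0.45 [0.517 0.034 0.223] [10.84 -9.09 10.36]
0.35 [0.507 0.037 0.204] [11.65 -9.77 12.29]
0.25 [0.498 0.039 0.184] [ 12.31 -10.32  14.3 ]
0.2 [0.495 0.039 0.173] [ 12.59 -10.55  15.34]
0.15 [0.492 0.04  0.163] [ 12.82 -10.75  16.39]
0.12 [0.49  0.04  0.157] [ 12.94 -10.85  17.02]
0.1 [0.489 0.041 0.152] [ 13.02 -10.91  17.45]
0.08 [0.489 0.041 0.148] [ 13.08 -10.96  17.87]
```

Request:
{"op": "servo_tool", "data": {"increments": "0 0 0 2 -1.7 1 0; 0 0 0 4.1 -3.5 2 0; 0 0 0 5.2 -4.4 2.9 0; 0 0 0 5.8 -4.8 3.4 0; 0 0 0 6.3 -5.3 3.8 0; 0 0 0 7 -5.8 4.6 0; 0 0 0 7.6 -6.4 5.2 0; 0 0 0 7.6 -6.4 5.2 0"}}

```text
time: 2.77
eef_pos: [0.5575, 0.0268, 0.2739]
tcp_rot: [0.444, 0.896, -0.0, -0.001]
contact_force: [-0.9, -0.4, 0.6]
opening: 0.005
```

```bash
python3 - <<'E'
from h import *
s=ctrl.get_state();print(s['eef_pos'],s['contact_force'])
grab('scene','s1')
E
```

```text
[0.55747897 0.0267964  0.27393501] [-0.89377392 -0.39483497  0.58146121]
```

View pics/s1.png

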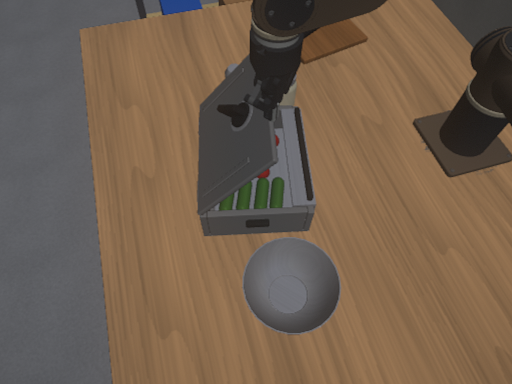

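The lid has tipped lower: its front corner moved from about (268,160) to (275,160), and the fingers rest on its outer face at about (270,105). I carry on along the arc.

Request:
{"op": "servo_tool", "data": {"increments": "0 0 0 0.6 -0.5 0.8 0; 0 0 0 1.2 -1 1.6 0; 0 0 0 1.8 -1.5 2.5 0; 0 0 0 2.3 -1.9 3.3 0; 0 0 0 2.8 -2.3 4.2 0; 0 0 0 3.2 -2.7 5.1 0; 0 0 0 3.7 -3.1 6.1 0; 0 0 0 4.1 -3.4 7 0; 0 0 0 4.4 -3.7 8 0; 0 0 0 4.7 -3.9 9 0"}}

```text
time: 3.65
eef_pos: [0.4998, 0.0395, 0.1852]
tcp_rot: [0.444, 0.896, 0.0, 0.001]
contact_force: [-0.4, -0.8, 0.8]
opening: -0.002
```

Request:
{"op": "servo_tool", "data": {"increments": "0 0 0 0.2 -0.2 0.6 0; 0 0 0 0.3 -0.3 1.2 0; 0 0 0 0.4 -0.4 1.7 0; 0 0 0 0.5 -0.4 2.2 0; 0 0 0 0.5 -0.4 2.2 0"}}

```text
time: 4.07
eef_pos: [0.492, 0.0411, 0.1615]
tcp_rot: [0.444, 0.896, -0.0, -0.001]
contact_force: [-0.9, 0.2, -1.1]
opening: -0.0
```

```bash
python3 - <<'E'
from h import *
s=ctrl.get_state();print(s['eef_pos'],s['contact_force'])
grab('scene','s2')
E
```

```text
[0.49201335 0.04113981 0.16154657] [-0.86377713  0.21562082 -1.12872119]
```

View pics/s2.png

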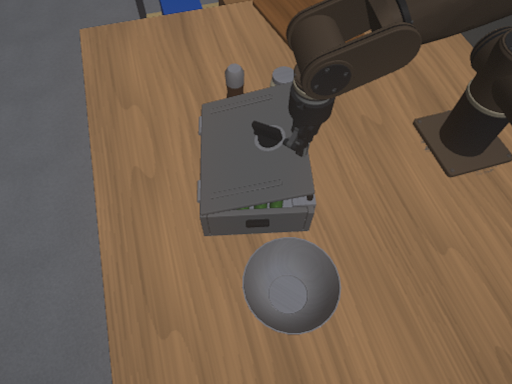

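The lid is nearly level, with the front edge slightly raised near (310,190). I lower it gently onto the seal.

Request:
{"op": "servo_tool", "data": {"increments": "0 0 0 0.05 -0.05 0.4 0; 0 0 0 0.1 -0.1 0.8 0; 0 0 0 0.1 -0.1 1.2 0; 0 0 0 0.1 -0.1 1.4 0; 0 0 0 0.1 -0.1 1.4 0"}}

```text
time: 4.53
eef_pos: [0.4907, 0.0414, 0.1481]
tcp_rot: [0.444, 0.896, -0.0, -0.001]
contact_force: [-0.1, -0.4, -0.1]
opening: 0.001
```

Request:
{"op": "servo_tool", "data": {"increments": "0 0 0 0 0 0.2 0; 0 0 0 0 0 0.4 0; 0 0 0 0 0 0.4 0; 0 0 0 0 0 0.4 0"}}

```text
time: 4.87
eef_pos: [0.4911, 0.0413, 0.1448]
tcp_rot: [0.444, 0.896, -0.0, -0.0]
contact_force: [-0.0, 0.1, -0.4]
opening: -0.002
```

Request:
{"op": "servo_tool", "data": {"increments": "0 0 0 0 0 0.2 0; 0 0 0 0 0 0.4 0; 0 0 0 0 0 0.4 0; 0 0 0 0 0 0.4 0"}}

```text
time: 5.2
eef_pos: [0.491, 0.0413, 0.1406]
tcp_rot: [0.444, 0.896, -0.0, -0.0]
contact_force: [0.0, 0.2, 0.3]
opening: 0.002
```

```bash
python3 - <<'E'
from h import *
p,d=grab('scene','s3')
P=cloud('scene',d)
q=P.reshape(-1,3); rel=q-H; r=-(rel@hx); l=rel@ly
for R0 in (.03,.06,.09,.12,.21,.225):
  m=(abs(r-R0)<.008)&(abs(l+.09)<.03)&(d.ravel()>0); print(R0,np.median(q[m,2]).round(4),m.sum())
I=cv2.imread('pics/s3.png');cv2.imwrite('pics/s3c.png',cv2.resize(I[75:245,185:335],None,fx=3.4,fy=3.4,interpolation=cv2.INTER_CUBIC))
E
```

```text
0.03 0.1234 145
0.06 0.13 144
0.09 0.1362 145
0.12 0.1422 149
0.21 0.1595 23
0.225 nan 0
  return _methods._mean(a, axis=axis, dtype=dtype,
  ret = ret.dtype.type(ret / rcount)
```

View pics/s3c.png

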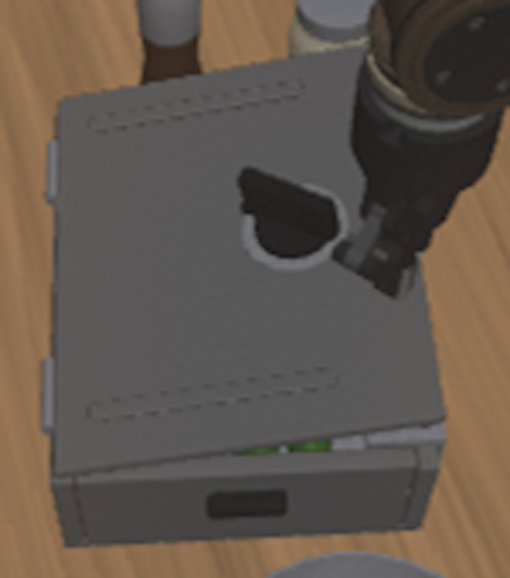

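```bash
python3 - <<'E'
from h import *
s=ctrl.get_state();p=s['eef_pos'];print(p,px('scene',p),px('scene',p-[0,0,.014]))
for a in(.2,):
  for r,l in((.235,.15),(.235,-.15),(.21,.055),(0,.15)):print(r,l,px('scene',lid(a,r,l,0)))
grab('top','t3');d=np.load('pics/s3.npy')
u,v=px('scene',p-[0,0,.014]); print(d[int(v)-4:int(v)+6:2,int(u)-8:int(u)+10:2].round(3), )
print(w('scene',d,u,v))
I=cv2.imread('pics/s3.png');cv2.circle(I,(int(u),int(v)),2,(0,0,255),1);cv2.imwrite('pics/s3d.png',cv2.resize(I[75:245,185:335],None,fx=3.4,fy=3.4,interpolation=cv2.INTER_CUBIC))
E
```

```text
[0.49109457 0.04132235 0.14076482] [298.20467311 164.98038762] [297.4903145  168.66824253]
0.235 0.15 [314.46207734 197.96198764]
0.235 -0.15 [296.31884475  86.59584214]
0.21 0.055 [295.92048427 159.85493526]
0 0.15 [197.81005645 214.68861987]
[[0.8   0.797 0.797 0.796 0.795 0.793 0.793 0.793 0.79 ]
 [0.798 0.793 0.795 0.795 0.79  0.793 0.79  0.789 0.79 ]
 [0.792 0.795 0.791 0.791 0.789 0.79  0.791 0.786 0.786]
 [0.792 0.79  0.789 0.788 0.786 0.786 0.787 0.783 0.784]
 [0.789 0.789 0.788 0.786 0.788 0.785 0.783 0.782 0.783]]
[0.50171557 0.06054724 0.15875047]
```

View pics/t3.png

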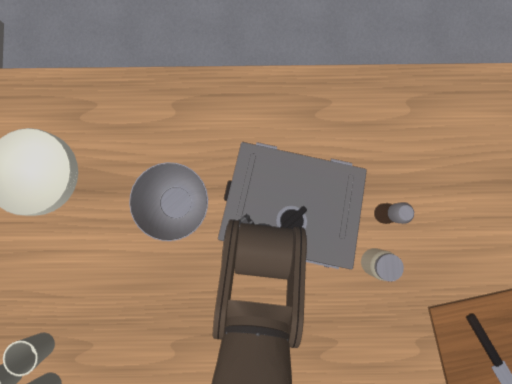

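View pics/s3d.png

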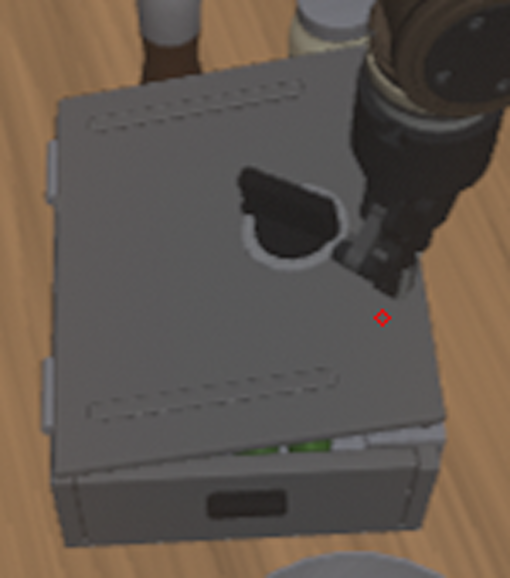

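```bash
python3 - <<'E'
from h import *
for t in('s0','s1','s2','s3'):
    d=np.load(f'pics/{t}.npy');q=cloud('scene',d).reshape(-1,3);q=q[d.ravel()>0];rel=q-H;l=rel@ly
    m=(abs(l+.0)<.14)&(q[:,2]>.115)&(q[:,2]<.3)&(rel@hx<.01)&(rel@hx>-.24)
    x=-(rel@hx)[m];z=rel[m,2];best=max(np.arange(0,1.2,.005),key=lambda a:np.sum(abs(-x*np.sin(a)+z*np.cos(a)-.012)<.003))
    print(t,best)
d=np.load('pics/s3.npy')
np.set_printoptions(linewidth=200)
Pz=cloud('scene',d)
print(Pz[146:176:3,285:315:3,2].round(3))
E
```

```text
s0 0.915
s1 0.88
s2 0.29
s3 0.20500000000000002
[[ 0.257  0.254  0.26   0.262  0.249  0.216  0.229  0.234  0.234  0.003]
 [ 0.254  0.258  0.258  0.252  0.249  0.217  0.218  0.217  0.199  0.001]
 [ 0.247  0.253  0.255  0.257  0.251  0.236  0.208  0.208  0.001  0.002]
 [ 0.153  0.157  0.252  0.253  0.238  0.223  0.189  0.188  0.161  0.   ]
 [ 0.155  0.154  0.156  0.158  0.178  0.21   0.181  0.174  0.163  0.   ]
 [ 0.153  0.156  0.157  0.159  0.159  0.175  0.169  0.165  0.163 -0.001]
 [ 0.155  0.155  0.157  0.157  0.159  0.159  0.161  0.163  0.165  0.001]
 [ 0.153  0.155  0.158  0.159  0.16   0.162  0.163  0.163  0.164  0.   ]
 [ 0.154  0.156  0.156  0.159  0.16   0.161  0.162  0.163  0.164  0.001]
 [ 0.153  0.154  0.156  0.16   0.158  0.16   0.162  0.162  0.166  0.161]]
```

The lid follows the fingers (0.88, 0.29, then 0.205), yet it sits higher than the reported TCP implies. I lift clear and check the fingertips in the picture.

Request:
{"op": "servo_tool", "data": {"increments": "0 0 0 0 0 -2 0; 0 0 0 0 0 -5 0; 0 0 0 0 0 -7 0; 0 0 0 0 0 -7 0; 0 0 0 0 0 -7 0"}}

```text
time: 5.72
eef_pos: [0.4921, 0.0412, 0.2123]
tcp_rot: [0.444, 0.896, 0.001, 0.002]
contact_force: [0.6, -0.5, -0.9]
opening: 0.001
```

```bash
python3 - <<'E'
from h import *
s=ctrl.get_state();p=s['eef_pos'];print(p,s['contact_force'])
I,d=grab('scene','s4');I=I[:,:,::-1].copy()
for dz,c in((0,(0,255,0)),(-.014,(0,0,255))):
    u,v=px('scene',p+[0,0,dz]);print(u,v);cv2.circle(I,(int(u),int(v)),1,c,-1)
cv2.imwrite('pics/s4c.png',cv2.resize(I[75:245,205:355],None,fx=3.4,fy=3.4,interpolation=cv2.INTER_NEAREST))
q=cloud('scene',d)
m=(np.hypot(q[...,0]-p[0],q[...,1]-p[1])<.03)&(q[...,2]>.17)&(d>0);print('lowest tool z',np.percentile(q[m][:,2],[0,1,5]),p[2]-.014)
rel=q[d>0]-H;l=rel@ly;m=(abs(l)<.14)&(rel[:,2]>.01)&(rel@hx<.01)&(rel@hx>-.24);x=-(rel@hx)[m];z=rel[m,2]
print(max(np.arange(0,1.2,.005),key=lambda a:np.sum(abs(-x*np.sin(a)+z*np.cos(a)-.012)<.003)))
E
```

```text
[0.49205335 0.04123332 0.21229281] [ 0.62265887 -0.5156771  -0.89674664]
301.73072052817497 144.39250870796133
300.9046179646378 148.694340725243
lowest tool z [0.23439426 0.24267201 0.25457473] 0.19829281123555423
0.20500000000000002
```

View pics/s4c.png

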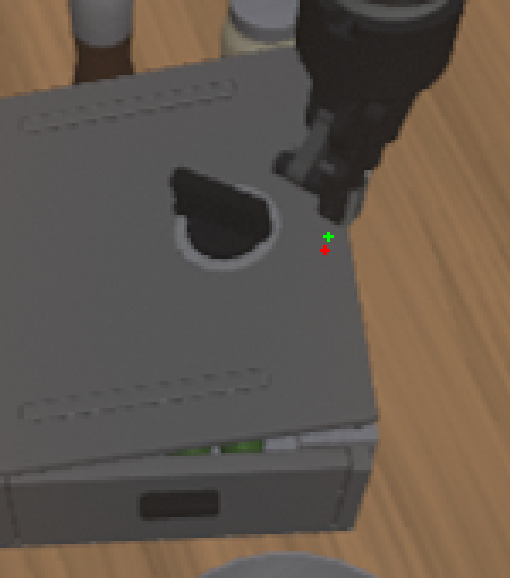

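The fingertips appear at crop (335,222), about 30 mm higher than the point projected from the reported pose at (325,250). I open the gripper and look again before trusting the tool length.

Request:
{"op": "servo_tool", "data": {"increments": "0 0 0 0 0 -2 4; 0 0 0 0 0 -4 8.5; 0 0 0 0 0 -5 8.5; 0 0 0 0 0 -5 8.5; 0 0 0 0 0 -5 8.5; 0 0 0 0 0 -5 8.5; 0 0 0 0 0 -5 8.5"}}

```text
time: 6.35
eef_pos: [0.4903, 0.0414, 0.2589]
tcp_rot: [0.444, 0.896, -0.001, -0.002]
contact_force: [0.0, 0.3, -0.0]
opening: 0.977
```

```bash
cat > chk.py <<'E'
from h import *
import sys
t=sys.argv[1]
s=ctrl.get_state();p=s['eef_pos'];r=R.from_quat(s['tcp_rot']);print(p,s['contact_force'],s['opening'],s['time'])
for n in('scene','top'):
    I,d=grab(n,t+n[0]);I=I[:,:,::-1].copy()
    for o,c in(([0,0,0],(0,255,0)),([0,0,.014],(0,0,255)),([0,.04,.014],(255,0,0)),([0,-.04,.014],(255,0,0))):
        u,v=px(n,p+r.apply(o));cv2.circle(I,(int(round(u)),int(round(v))),1,c,-1)
    u,v=map(int,px(n,p)); 
    cv2.imwrite(f'pics/{t}{n[0]}c.png',cv2.resize(I[max(0,v-75):v+75,max(u-75,0):u+75],None,fx=3.8,fy=3.8,interpolation=cv2.INTER_NEAREST))
    q=cloud(n,d);m=(np.hypot(q[...,0]-p[0],q[...,1]-p[1])<.07)&(q[...,2]>p[2]-.03)&(d>0)
    if m.sum(): print(n,'tool z pct',np.percentile(q[m][:,2],[0,1,3,10]).round(3))
E
python3 chk.py a
```

```text
[0.49028943 0.04142475 0.25890663] [ 0.02720585  0.30710537 -0.02720177] 0.9769119806225165 6.35
scene tool z pct [0.293 0.304 0.318 0.371]
top tool z pct [0.332 0.393 0.455 0.545]
```

View pics/asc.png

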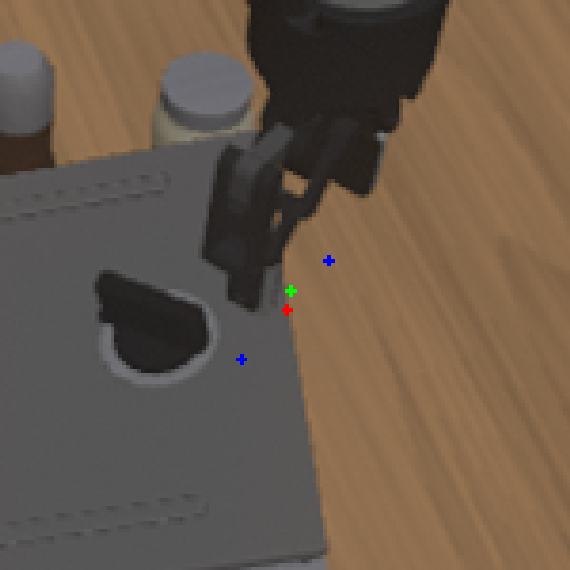

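The whole tool sits about 33 mm higher than the reported z: the finger tip is at crop (245,308) where (241,359) was predicted. The sideways position agrees. I allow for that offset, close, and push on until the seal pushes back.

Request:
{"op": "servo_tool", "data": {"increments": "0 0 0 0 0 0 0; 0 0 0 0 0 2 0; 0 0 0 0 0 5 0; 0 0 0 0 0 8 0; 0 0 0 0 0 11 0; 0 0 0 0 0 12 0; 0 0 0 0 0 12.7 0; 0 0 0 0 0 13.4 0; 0 0 0 0 0 13.7 0; 0 0 0 0 0 13.7 0"}}

```text
time: 7.28
eef_pos: [0.4918, 0.0413, 0.1246]
tcp_rot: [0.444, 0.896, 0.0, 0.001]
contact_force: [-0.5, 0.5, -0.3]
opening: 0.001
```

Request:
{"op": "servo_tool", "data": {"increments": "0 0 0 0 0 0.2 0; 0 0 0 0 0 0.4 0; 0 0 0 0 0 0.4 0; 0 0 0 0 0 0.4 0"}}

```text
time: 7.62
eef_pos: [0.4915, 0.0413, 0.1203]
tcp_rot: [0.444, 0.896, 0.0, 0.0]
contact_force: [-0.3, -0.5, -0.3]
opening: 0.002
```

Request:
{"op": "servo_tool", "data": {"increments": "0 0 0 0 0 0.2 0; 0 0 0 0 0 0.4 0; 0 0 0 0 0 0.4 0; 0 0 0 0 0 0.4 0"}}

```text
time: 7.95
eef_pos: [0.4909, 0.0414, 0.1156]
tcp_rot: [0.444, 0.896, -0.0, -0.0]
contact_force: [0.2, -0.2, 0.6]
opening: 0.004
```

Request:
{"op": "servo_tool", "data": {"increments": "0 0 0 0 0 0.2 0; 0 0 0 0 0 0.3 0; 0 0 0 0 0 0.3 0; 0 0 0 0 0 0.3 0"}}

```text
time: 8.28
eef_pos: [0.4911, 0.0413, 0.1127]
tcp_rot: [0.444, 0.896, -0.0, -0.0]
contact_force: [-1.5, 0.2, 0.9]
opening: -0.0
```

```bash
cat > ang.py <<'E'
from h import *
import sys
I,d=grab('scene',sys.argv[1])
q=cloud('scene',d)
rel=q[d>0]-H;l=rel@ly;m=(abs(l)<.14)&(rel[:,2]>.005)&(rel@hx<-.01)&(rel@hx>-.24);x=-(rel@hx)[m];z=rel[m,2]
print('lid a',max(np.arange(-.05,1.2,.005),key=lambda a:np.sum(abs(-x*np.sin(a)+z*np.cos(a)-.012)<.0025)),ctrl.get_state()['contact_force'])
E
python3 ang.py s5
```

```text
lid a 0.08499999999999992 [-0.76863671  0.57701729  0.42863758]
```

Request:
{"op": "servo_tool", "data": {"increments": "0 0 0 0 0 0.2 0; 0 0 0 0 0 0.2 0; 0 0 0 0 0 0.2 0"}}

```text
time: 8.58
eef_pos: [0.4912, 0.0413, 0.1109]
tcp_rot: [0.444, 0.896, 0.0, 0.0]
contact_force: [-0.1, -0.1, -1.0]
opening: 0.004
```

Request:
{"op": "servo_tool", "data": {"increments": "0 0 0 0 0 0.2 0; 0 0 0 0 0 0.2 0; 0 0 0 0 0 0.2 0"}}

```text
time: 8.83
eef_pos: [0.4912, 0.0414, 0.1094]
tcp_rot: [0.444, 0.896, -0.0, -0.0]
contact_force: [-2.3, 0.9, 4.0]
opening: 0.0
```

Request:
{"op": "servo_tool", "data": {"increments": "0 0 0 0 0 0.2 0; 0 0 0 0 0 0.2 0; 0 0 0 0 0 0.2 0"}}

```text
time: 9.08
eef_pos: [0.491, 0.0414, 0.1074]
tcp_rot: [0.444, 0.896, -0.0, -0.0]
contact_force: [-1.9, -0.3, 5.3]
opening: -0.006
```

```bash
python3 ang.py s6
```

```text
lid a 0.05999999999999994 [-3.25980717  1.36889991  5.05995055]
```

The lid is on its seal, with about 5 N of reaction at angle about 0.06. I lift off and measure the knob.

Request:
{"op": "servo_tool", "data": {"increments": "0 0 0 0 0 -2 2; 0 0 0 0 0 -6 5; 0 0 0 0 0 -10 8.5; 0 0 0 0 0 -12 8.5; 0 0 0 0 0 -12 8.5; 0 0 0 0 0 -12 8.5"}}

```text
time: 9.63
eef_pos: [0.492, 0.0412, 0.2281]
tcp_rot: [0.444, 0.896, 0.001, 0.002]
contact_force: [0.3, -0.1, 0.5]
opening: 0.848
```

```bash
cat > knob.py <<'E'
from h import *
import sys
t=sys.argv[1];print(ctrl.get_state()['eef_pos'],ctrl.get_state()['contact_force'],ctrl.get_state()['time'])
for n in ('scene','top'):
    I,d=grab(n,t+n[0]);q=cloud(n,d)[d>0];rel=q-H;l=rel@ly
    m=(abs(l)<.14)&(rel[:,2]>.005)&(rel@hx<-.01)&(rel@hx>-.24)&(rel[:,2]<.05);x=-(rel@hx)[m];z=rel[m,2]
    a=max(np.arange(-.05,.4,.005),key=lambda a:np.sum(abs(-x*np.sin(a)+z*np.cos(a)-.012)<.0025))
    k=abs(-x*np.sin(a)+z*np.cos(a)-.012)<.003
    fit=np.polyfit(x[k],z[k],1);print(n,'lid a',round(a,3),'fit',fit,k.sum())
    F=lid(a,.16,0,0);up=-np.cos(a)*hx+np.array([0,0,np.sin(a)]);nn=np.sin(a)*hx+np.array([0,0,np.cos(a)])
    D=q-F;hh=D@nn;rad=np.hypot(D@ly,D@up)
    for lo,hi in((.0055,.010),(.014,.037),(.036,.048)):
        k=(hh>lo)&(hh<hi)&(rad<.05)
        Q=np.c_[-(D[k]@up),D[k]@ly].astype(np.float32)
        if len(Q)>20:
            r=cv2.minAreaRect(Q);c=Q.mean(0);V=np.linalg.svd(Q-c,full_matrices=False)[2][0];V=V*np.sign(V[0])
            print('  h',lo,len(Q),'rect c',np.round(r[0],4),'size',np.round(r[1],4),'knob ang',-np.arctan2(V[1],V[0]).round(3),'mean',c.round(4))
    u,v=map(int,px(n,F));I=I[:,:,::-1]
    cv2.imwrite(f'pics/{t}{n[0]}c.png',cv2.resize(I[v-60:v+60,u-75:u+75],None,fx=5,fy=5,interpolation=cv2.INTER_CUBIC))
E
python3 knob.py k1
```

```text
[0.49198908 0.04120518 0.2280985 ] [ 0.27800625 -0.12475726  0.46230085] 9.6333
scene lid a 0.075 fit [0.07184762 0.01261083] 8778
  h 0.0055 154 rect c [0.0094 0.0042] size [0.0229 0.0623] knob ang 0.739 mean [0.0048 0.0075]
  h 0.014 187 rect c [-0.0013  0.0015] size [0.0111 0.0689] knob ang 0.603 mean [-0.0038  0.0053]
  h 0.036 175 rect c [-0.0046 -0.0009] size [0.0136 0.0668] knob ang 0.632 mean [-0.0045  0.0005]
top lid a 0.075 fit [0.07149052 0.01230155] 8187
  h 0.0055 198 rect c [0.0047 0.0002] size [0.041  0.0503] knob ang -1.282 mean [0.0042 0.0017]
  h 0.014 22 rect c [ 0.0021 -0.0013] size [0.0136 0.063 ] knob ang 0.723 mean [0.0057 0.0013]
  h 0.036 168 rect c [ 0.002  -0.0016] size [0.0136 0.0628] knob ang 0.673 mean [ 0.0038 -0.0024]
```

View pics/k1sc.png

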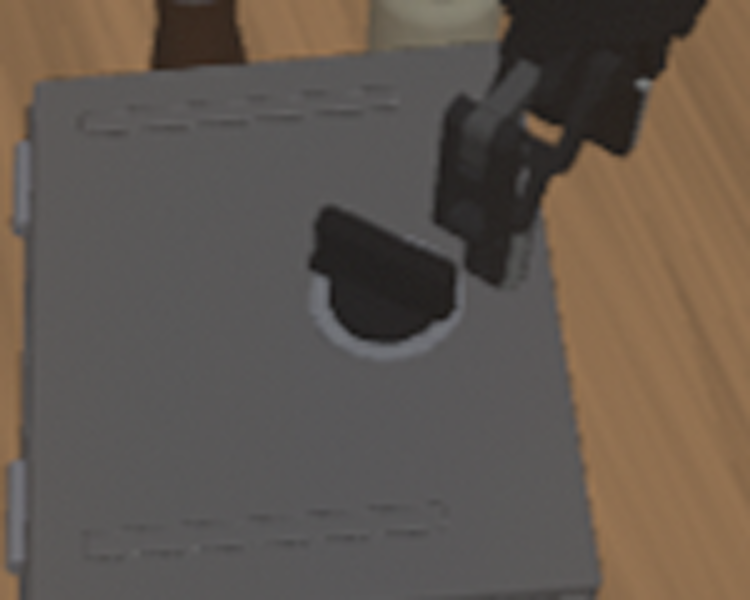

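View pics/k1tc.png

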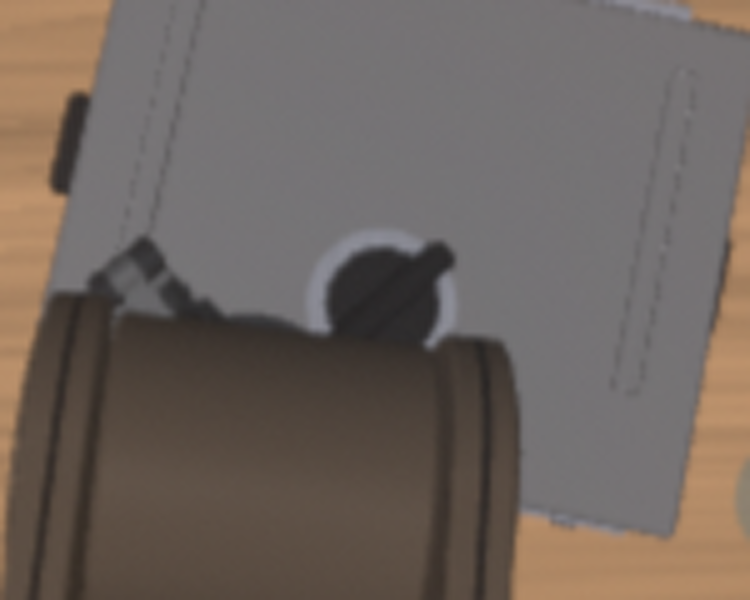

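Lid angle is about 0.072 and the knob about 0.65, with the wing centre within 2 mm of the prediction; both views agree. In the scene crop the wing runs from (325,215) to (450,290). Next I compute the grasp.

```bash
python3 - <<'E'
from h import *
s=ctrl.get_state();a=.072
G=lid(a,.16,0,.027)+(-.001)*hx-.001*ly;print(G)
rot=down(.693,a); z=rot.apply([0,0,1])
for hgt in(.07,.0):
    T=G-[0,0,.0365]+.005*z*1.0 + np.array([0,0,hgt]) # world-z model
    T2=G+.0415*z+np.array([0,0,hgt])
    T=(T+T2)/2;print(T,inc(T,rot,s), inc(T,rot,p0=None))
    T0=T
print('T-G',T2-T)
E
```

```text
[ 0.52907737 -0.02611117  0.155409  ]
[ 0.5274481  -0.02573313  0.18396924] [ 0.043  0.054 -0.043 -7.609 -1.092  4.091] [ 0.043  0.054 -0.043 -7.609 -1.092  4.091]
[ 0.5274481  -0.02573313  0.11396924] [ 0.043  0.054 -0.043 -7.622 -1.078 11.091] [ 0.043  0.054 -0.043 -7.622 -1.078 11.091]
T-G [-1.27888858e-03  2.96746529e-04  4.72835682e-05]
```

Request:
{"op": "servo_tool", "data": {"increments": "0.02 0.03 -0.02 -3.5 -0.5 0 8.5; 0.043 0.054 -0.043 -7 -1 0 8.5; 0.043 0.054 -0.043 -7.6 -1.1 2 8.5; 0.043 0.054 -0.043 -7.6 -1.1 4.1 8.5; 0.043 0.054 -0.043 -7.6 -1.1 4.1 8.5; 0.043 0.054 -0.043 -7.6 -1.1 4.1 8.5"}}

```text
time: 10.23
eef_pos: [0.5262, -0.0254, 0.1825]
tcp_rot: [0.425, 0.904, -0.008, -0.037]
contact_force: [0.3, -0.1, -0.7]
opening: 0.991
```

```bash
python3 chk.py b
```

```text
[ 0.52624718 -0.02542775  0.18246325] [ 0.30714832 -0.09507641 -0.74242669] 0.9914872428234737 10.2333
scene tool z pct [0.153 0.163 0.172 0.283]
top tool z pct [0.226 0.29  0.371 0.471]
```

View pics/bsc.png

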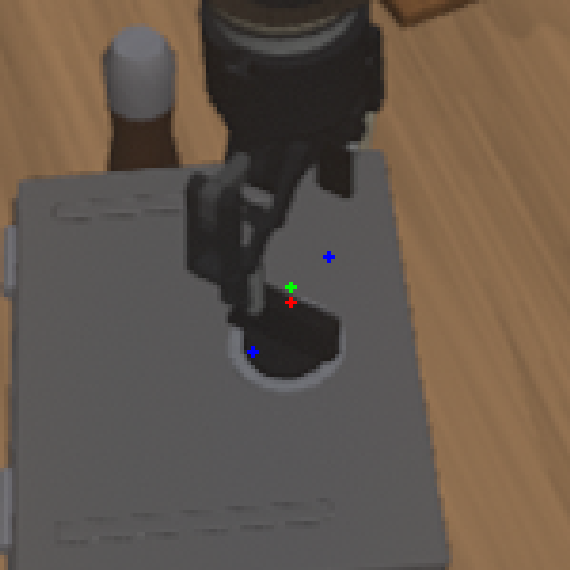

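```bash
python3 - <<'E'
from h import *
s=ctrl.get_state()
print(inc([.5274,-.0257,.116],down(.693,.072),s))
E
```

```text
[ 1.000e-03  2.000e-03  0.000e+00 -3.530e-01  2.220e-01  6.969e+00]
```

Request:
{"op": "servo_tool", "data": {"increments": "0 0 0 -0.1 0.1 2.5 8.5; 0 0 0 -0.25 0.15 4.8 8.5; 0 0 0 -0.35 0.2 6.6 8.5; 0 0 0 -0.35 0.2 6.6 8.5; 0 0 0 -0.35 0.2 6.6 8.5"}}

```text
time: 10.75
eef_pos: [0.5276, -0.0258, 0.1202]
tcp_rot: [0.424, 0.905, -0.007, -0.034]
contact_force: [1.1, 0.4, 0.1]
opening: 0.997
```

```bash
python3 chk.py c
```

```text
[ 0.52758921 -0.02577131  0.12018404] [1.10004243 0.35539619 0.14330329] 0.9967191711864037 10.75
scene tool z pct [0.122 0.124 0.126 0.131]
top tool z pct [0.124 0.127 0.13  0.249]
```

View pics/csc.png

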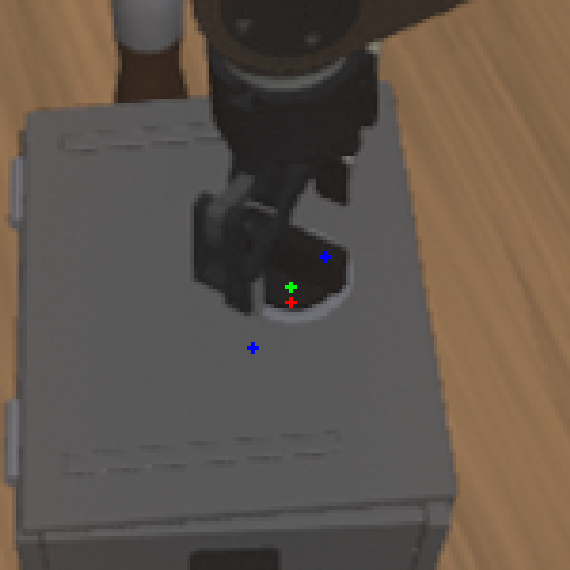

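Both fingers straddle the wing, tip at crop (245,310), with the wing between them. I close.

Request:
{"op": "servo_tool", "data": {"increments": "0 0 0 0 0 0.3 4; 0 0 0 0 0 0.3 1; 0 0 0 0 0 0.3 1; 0 0 0 0 0 0.3 1; 0 0 0 0 0 0.3 1; 0 0 0 0 0 0.3 1", "grip_force": 60}}

```text
time: 11.35
eef_pos: [0.5261, -0.0273, 0.1171]
tcp_rot: [0.424, 0.905, -0.01, -0.035]
contact_force: [-2.7, -1.9, 5.0]
opening: 0.155
```

```bash
python3 chk.py d; python3 -c "
from plant import ctrl;s=ctrl.get_state();print(s['wrist_torque'],s['tcp_rot'],s['qpos'])"
```

```text
[ 0.52614831 -0.02734809  0.11707551] [-2.66936733 -1.88952148  5.0004945 ] 0.15496525331194685 11.35
scene tool z pct [0.121 0.124 0.126 0.13 ]
top tool z pct [0.123 0.128 0.13  0.239]
[-0.45996164  0.65914982  0.18937747] [ 0.42405726  0.90491024 -0.00923142 -0.03503828] [-0.24210842  0.10195297  1.97084026 -0.00489546  1.14115125 -0.93424774]
```

View pics/dsc.png

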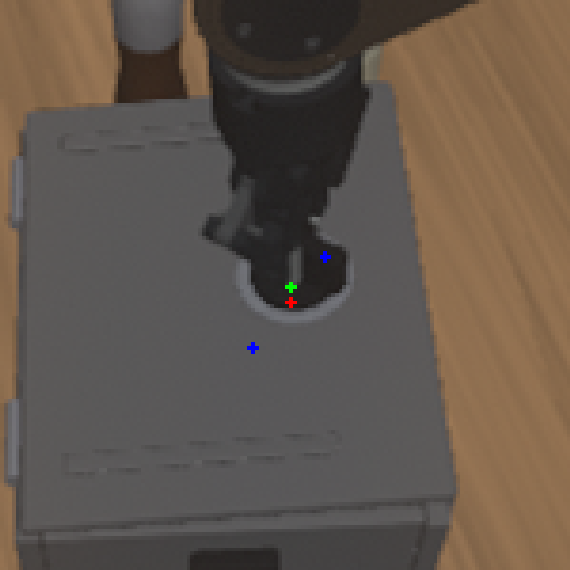

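The wing is gripped (opening 13 mm). Next I press down along the hinge arc, levelling the tool.

```bash
cat >> h.py <<'E'
def Tt(a,psi,k=.0365/2):
    G=lid(a,.16,0,.027)+(-.001)*hx-.001*ly; rot=down(psi,a); z=rot.apply([0,0,1])
    return G-[0,0,.0365-k]+(.005+k)*z, rot
E
python3 - <<'E'
from h import *
p0,r0=Tt(.072,.693)
for a in(.06,.05,.04,.03,.02,.01,0,-.01,-.02,-.03):
    p,r=Tt(a,.693);print(a,inc(p,r,p0=p0,r0=r0))
E
```

```text
0.06 [-0.007 -0.01   0.     0.014 -0.011  0.192]
0.05 [-0.013 -0.018  0.     0.025 -0.019  0.352]
0.04 [-0.019 -0.025 -0.     0.034 -0.026  0.513]
0.03 [-0.025 -0.033  0.     0.041 -0.031  0.673]
0.02 [-0.031 -0.041  0.     0.048 -0.036  0.834]
0.01 [-0.038 -0.049  0.     0.053 -0.04   0.994]
0 [-0.044 -0.057  0.     0.057 -0.043  1.155]
-0.01 [-0.05  -0.065  0.     0.06  -0.046  1.316]
-0.02 [-0.056 -0.073  0.     0.061 -0.047  1.477]
-0.03 [-0.062 -0.081 -0.     0.061 -0.047  1.637]
```

Request:
{"op": "servo_tool", "data": {"increments": "-0.007 -0.01 0 0.01 -0.01 0.2 1; -0.013 -0.018 0 0.02 -0.02 0.35 1; -0.019 -0.025 0 0.03 -0.03 0.5 1; -0.025 -0.033 0 0.04 -0.03 0.7 1; -0.025 -0.033 0 0.04 -0.03 0.7 1; -0.025 -0.033 0 0.04 -0.03 0.7 1", "grip_force": 90}}

```text
time: 11.95
eef_pos: [0.5262, -0.0273, 0.1117]
tcp_rot: [0.424, 0.905, -0.005, -0.014]
contact_force: [-4.9, -3.3, 8.6]
opening: 0.151
```

```bash
python3 ang.py e1;python3 -c "
from plant import ctrl;s=ctrl.get_state();print(s['wrist_torque'],s['eef_pos'])"
```

```text
lid a 0.03999999999999995 [-5.0366162  -3.34258455  8.86229346]
[-0.35372312  1.07170315  0.07918971] [ 0.52618291 -0.02722776  0.11171737]
```

Request:
{"op": "servo_tool", "data": {"increments": "-0.006 -0.008 0 0.01 -0.05 0.2 1; -0.013 -0.016 0 0.01 -0.1 0.4 1; -0.019 -0.024 0 0.01 -0.15 0.6 1; -0.019 -0.024 0 0.01 -0.2 0.8 1; -0.019 -0.024 0 0.01 -0.2 0.8 1; -0.019 -0.024 0 0.01 -0.2 0.8 1"}}

```text
time: 12.5
eef_pos: [0.526, -0.0272, 0.1057]
tcp_rot: [0.425, 0.905, 0.001, 0.002]
contact_force: [-6.1, 1.5, 14.3]
opening: 0.149
```

```bash
python3 ang.py e2;python3 -c "
from plant import ctrl;s=ctrl.get_state();print(s['wrist_torque'],s['eef_pos'])"
```

```text
lid a 0.00499999999999997 [-5.47093373  2.06060125 15.88287761]
[0.27574363 1.00055431 0.11907378] [ 0.52597275 -0.02718876  0.1057547 ]
```

Request:
{"op": "servo_tool", "data": {"increments": "0 0 0 0.05 -0.04 0.2 1; 0 0 0 0.12 -0.09 0.4 1; 0 0 0 0.12 -0.09 0.4 1; 0 0 0 0.12 -0.09 0.4 1"}}

```text
time: 12.88
eef_pos: [0.5261, -0.0273, 0.1056]
tcp_rot: [0.425, 0.905, 0.001, 0.004]
contact_force: [-11.0, 3.1, 29.9]
opening: 0.149
```

```bash
python3 ang.py e3;python3 -c "
from plant import ctrl;s=ctrl.get_state();print(s['wrist_torque'],s['eef_pos'])"
```

```text
lid a 0.00499999999999997 [-10.65600459   3.06335746  29.23728106]
[0.48232408 1.97697669 0.08432589] [ 0.52609044 -0.02725538  0.10565185]
```

The lid is hard against the rail: z held at 0.1056 while the force rose from 16 to 30 N. I relieve the sideways load before turning.

Request:
{"op": "servo_tool", "data": {"increments": "0 0 0 0.12 -0.09 0 1; 0 0 0 0.24 -0.18 0 1; 0 0 0 0.24 -0.18 0 1; 0 0 0 0.24 -0.18 0 1"}}

```text
time: 13.27
eef_pos: [0.5262, -0.0273, 0.1057]
tcp_rot: [0.425, 0.905, 0.002, 0.008]
contact_force: [-0.2, 1.4, 21.6]
opening: 0.148
```

```bash
python3 -c "
from plant import ctrl;s=ctrl.get_state();print(s['wrist_torque'],s['eef_pos'],s['contact_force'],s['qpos'],s['tcp_rot'])"
```

```text
[0.20050824 0.58628239 0.06073479] [ 0.52615921 -0.02728683  0.10572413] [-0.22379831  1.42349745 21.55349323] [-2.44931576e-01  6.36824526e-02  2.03406033e+00  9.30579564e-04
  1.02760910e+00 -9.38983743e-01] [0.42466681 0.9053132  0.00195381 0.0078919 ]
```

Request:
{"op": "servo_tool", "data": {"increments": "0 0 0.08 0 0 0.1 1; 0 0 0.18 0 0 0.2 1; 0 0 0.28 0 0 0.2 1; 0 0 0.38 0 0 0.2 1; 0 0 0.48 0 0 0.2 1; 0 0 0.58 0 0 0.2 1; 0 0 0.68 0 0 0.2 1; 0 0 0.78 0 0 0.2 1; 0 0 0.78 0 0 0.2 1; 0 0 0.78 0 0 0.2 1"}}

```text
time: 14.1
eef_pos: [0.5255, -0.0275, 0.1056]
tcp_rot: [0.737, 0.676, 0.004, 0.006]
contact_force: [-7.8, 1.3, 34.0]
opening: 0.15
```

```bash
cat > st.py <<'E'
from h import *
s=ctrl.get_state();y=R.from_quat(s['tcp_rot']).apply([0,1,0]);psi=np.arctan2(y[1],y[0])
print('torque',s['wrist_torque'].round(2),'F',s['contact_force'].round(1),s['eef_pos'].round(4),'q6',s['qpos'][5].round(3),'knob~',(np.pi/2+YAW-psi).round(3),'tip',s['tcp_rot'].round(3),s['opening'])
E
python3 st.py; python3 ang.py f1
```

```text
torque [ 0.24  1.73 -0.11] F [-7.8  1.3 34. ] [ 0.5255 -0.0275  0.1056] q6 -0.158 knob~ 1.43 tip [0.737 0.676 0.004 0.006] 0.15015000556658506
lid a 0.00499999999999997 [-7.33426596  0.45981177 32.52463551]
```

View pics/f1.png

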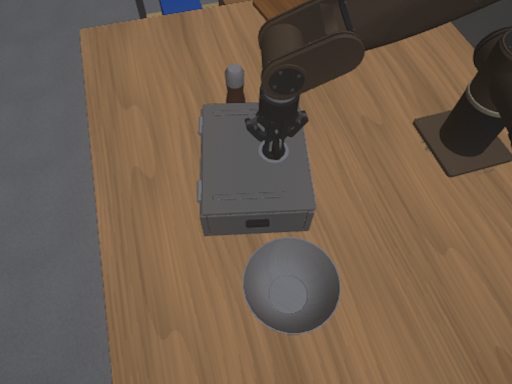

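The wing has turned with the gripper, knob about 1.43, and the lid is still flat on the rail. I continue to about 2.0, then pass under the rail watching the torque.

Request:
{"op": "servo_tool", "data": {"increments": "0 0 0.08 0 -0.08 0 1; 0 0 0.18 0 -0.15 0 1; 0 0 0.28 0 -0.15 0 1; 0 0 0.38 0 -0.15 0 1; 0 0 0.48 0 -0.15 0 1; 0 0 0.58 0 -0.15 0 1; 0 0 0.58 0 -0.15 0 1"}}

```text
time: 14.73
eef_pos: [0.5251, -0.0273, 0.1056]
tcp_rot: [0.9, 0.435, 0.006, 0.005]
contact_force: [-4.9, 1.5, 30.5]
opening: 0.154
```

```bash
python3 st.py
```

```text
torque [ 0.28  1.3  -0.07] F [-4.9  1.5 30.5] [ 0.5251 -0.0273  0.1056] q6 0.425 knob~ 2.013 tip [0.9   0.435 0.006 0.005] 0.15370749740233774
```

Request:
{"op": "servo_tool", "data": {"increments": "0 0 0.08 0 0 0 1; 0 0 0.16 0 0 0 1; 0 0 0.24 0 0 0 1; 0 0 0.32 0 0 0 1; 0 0 0.32 0 0 0 1"}}

```text
time: 15.15
eef_pos: [0.5249, -0.0271, 0.1056]
tcp_rot: [0.958, 0.287, 0.007, 0.004]
contact_force: [-4.5, 1.5, 31.0]
opening: 0.153
```

```bash
python3 st.py
```

```text
torque [ 0.34  1.34 -0.11] F [-4.5  1.5 31. ] [ 0.5249 -0.0271  0.1056] q6 0.744 knob~ 2.332 tip [0.958 0.287 0.007 0.004] 0.15281374873285952
```

Request:
{"op": "servo_tool", "data": {"increments": "0 0 0.08 0 0 0 1; 0 0 0.16 0 0 0 1; 0 0 0.24 0 0 0 1; 0 0 0.32 0 0 0 1; 0 0 0.4 0 0 0 1; 0 0 0.4 0 0 0 1"}}

```text
time: 15.65
eef_pos: [0.5248, -0.0268, 0.1056]
tcp_rot: [0.996, 0.09, 0.007, 0.002]
contact_force: [-5.7, 2.7, 30.7]
opening: 0.147
```

```bash
python3 st.py
```

```text
torque [ 0.49  1.45 -0.02] F [-5.7  2.7 30.7] [ 0.5248 -0.0268  0.1056] q6 1.144 knob~ 2.733 tip [0.996 0.09  0.007 0.002] 0.1467397770217591
```

Request:
{"op": "servo_tool", "data": {"increments": "0 0 0.08 0 0 0 1; 0 0 0.16 0 0 0 1; 0 0 0.24 0 0 0 1; 0 0 0.32 0 0 0 1; 0 0 0.38 0 0 0 1; 0 0 0.38 0 0 0 1"}}

```text
time: 16.15
eef_pos: [0.5247, -0.0265, 0.1056]
tcp_rot: [0.995, -0.099, 0.007, 0.0]
contact_force: [-5.2, 4.5, 33.1]
opening: 0.153
```

```bash
python3 st.py
```

```text
torque [ 0.62  1.4  -0.09] F [-5.2  4.5 33.1] [ 0.5247 -0.0265  0.1056] q6 1.523 knob~ 3.112 tip [ 0.995 -0.099  0.007  0.   ] 0.15313173401101068
```

Request:
{"op": "servo_tool", "data": {"increments": "0 0 0.05 0 0 0 1; 0 0 0.1 0 0 0 1; 0 0 0.1 0 0 0 1; 0 0 0.1 0 0 0 1"}}

```text
time: 16.48
eef_pos: [0.5247, -0.0264, 0.1056]
tcp_rot: [0.989, -0.147, 0.007, -0.0]
contact_force: [-5.1, 3.4, 31.2]
opening: 0.147
```

```bash
python3 st.py
```

```text
torque [0.61 1.38 0.15] F [-5.1  3.4 31.2] [ 0.5247 -0.0264  0.1056] q6 1.621 knob~ 3.209 tip [ 0.989 -0.147  0.007 -0.   ] 0.14688823124293215
```

Request:
{"op": "servo_tool", "data": {"increments": "0 0 0.06 0 0 0 1; 0 0 0.06 0 0 0 1; 0 0 0.06 0 0 0 1"}}

```text
time: 16.73
eef_pos: [0.5248, -0.0265, 0.1057]
tcp_rot: [0.985, -0.173, 0.008, 0.001]
contact_force: [-4.8, 4.2, 31.0]
opening: 0.152
```

```bash
python3 st.py
```

```text
torque [0.79 1.3  1.63] F [-4.8  4.2 31. ] [ 0.5248 -0.0265  0.1057] q6 1.674 knob~ 3.261 tip [ 0.985 -0.173  0.008  0.001] 0.15241177439602424
```

The torque rises sharply to 1.6 N·m at knob angle about 3.2, so it is at the stop. I ease off the twist and the pressing, then let go.

Request:
{"op": "servo_tool", "data": {"increments": "0 0 -0.05 0 0 -0.2 1; 0 0 -0.05 0 0 -0.4 1; 0 0 -0.05 0 0 -0.6 1; 0 0 -0.05 0 0 -0.7 1; 0 0 -0.05 0 0 -0.7 1"}}

```text
time: 17.15
eef_pos: [0.5247, -0.0265, 0.1068]
tcp_rot: [0.988, -0.152, 0.009, -0.0]
contact_force: [10.7, 1.3, 4.5]
opening: 0.145
```

```bash
python3 st.py
```

```text
torque [ 0.32 -0.9   0.54] F [10.7  1.3  4.5] [ 0.5247 -0.0265  0.1068] q6 1.629 knob~ 3.218 tip [ 0.988 -0.152  0.009 -0.   ] 0.14458418285432756
```

Request:
{"op": "servo_tool", "data": {"increments": "0 0 -0.015 0.15 0 0 1; 0 0 -0.015 0.3 0 0 1; 0 0 -0.015 0.3 0 0 1"}}

```text
time: 17.4
eef_pos: [0.5246, -0.0264, 0.1066]
tcp_rot: [0.989, -0.145, 0.004, -0.001]
contact_force: [1.4, 3.5, 12.1]
opening: 0.146
```

```bash
python3 st.py; python3 ang.py g1
```

```text
torque [0.57 0.36 0.07] F [ 1.4  3.5 12.1] [ 0.5246 -0.0264  0.1066] q6 1.615 knob~ 3.205 tip [ 0.989 -0.145  0.004 -0.001] 0.14581102651862943
lid a 0.009999999999999967 [ 0.91216603  4.13492528 10.76780327]
```

Request:
{"op": "servo_tool", "data": {"increments": "0 0 0 0 0 -0.2 1; 0 0 0 0 0 -0.2 3; 0 0 0 0 0 -0.2 5; 0 0 0 0 0 -0.2 5; 0 0 0 0 0 -0.2 5"}}

```text
time: 17.87
eef_pos: [0.5211, -0.0268, 0.1041]
tcp_rot: [0.989, -0.145, 0.001, -0.0]
contact_force: [0.9, 0.6, 0.3]
opening: 0.586
```

```bash
python3 st.py; python3 ang.py g2
```

```text
torque [-0.06  0.01  0.01] F [0.9 0.6 0.3] [ 0.5211 -0.0268  0.1041] q6 1.616 knob~ 3.205 tip [ 0.989 -0.145  0.001 -0.   ] 0.5855989288772617
lid a 0.019999999999999962 [-0.09892533 -0.13462593  0.27973528]
```

Free of contact, and the lid stays down. I lift clear, move aside and look.

Request:
{"op": "servo_tool", "data": {"increments": "0 0 0 0 0 -2 6; 0 0 0 0 0 -5 6; 0 0 0 0 0 -8 6; 0 0 0 0 0 -12 6; 0 0 0 0 0 -15 6; 0 0 0 0 0 -17 6; 0 0 0 0 -4 -17 6; 0 0 0 0 -8 -17 6; 0 0 0 0 -12 -17 6; 0 0 0 0 -16 -17 6"}}

```text
time: 18.75
eef_pos: [0.5672, 0.1278, 0.2747]
tcp_rot: [0.989, -0.146, 0.001, -0.0]
contact_force: [1.2, -0.3, 0.4]
opening: 0.703
```

Request:
{"op": "servo_tool", "data": {"increments": "0 0 0 0 -4 0 6; 0 0 0 0 -8 0 6; 0 0 0 0 -12 0 6; 0 0 0 0 -12 0 6; 0 0 0 0 -12 0 6"}}

```text
time: 19.17
eef_pos: [0.6012, 0.2432, 0.2734]
tcp_rot: [0.99, -0.143, 0.0, 0.0]
contact_force: [0.7, 0.1, -0.4]
opening: 0.703
```

```bash
python3 knob.py z1; python3 - <<'E'
from h import *
d0=np.load('pics/t0.npy');d=np.load('pics/z1t.npy')
for u,v in((401,212),(388,266),(170,166),(206,200)):print(w('top',d0,u,v).round(3),w('top',d,u,v).round(3))
E
```

```text
[0.60119189 0.24319514 0.27344933] [ 0.68906976  0.11197634 -0.37669891] 19.1667
scene lid a 0.025 fit [0.01515437 0.01272231] 5663
  h 0.0055 36 rect c [0.0126 0.0088] size [0.0163 0.0155] knob ang 1.009 mean [0.0121 0.0072]
  h 0.014 75 rect c [0.0167 0.0027] size [0.0047 0.0244] knob ang 0.126 mean [0.0178 0.0029]
  h 0.036 59 rect c [ 0.0166 -0.0015] size [0.0117 0.0237] knob ang 0.083 mean [ 0.0164 -0.0011]
top lid a 0.015 fit [0.01230653 0.01228975] 10442
  h 0.0055 218 rect c [-0.0061 -0.0016] size [0.061  0.0479] knob ang -1.45 mean [-0.0005  0.0014]
  h 0.014 37 rect c [0.     0.0001] size [0.0138 0.064 ] knob ang 0.044 mean [-0.001   0.0063]
  h 0.036 190 rect c [ 0.0007 -0.0002] size [0.0141 0.0667] knob ang 0.067 mean [0.0005 0.    ]
[ 0.549 -0.276  0.134] [ 0.549 -0.275  0.136]
[ 0.426 -0.252  0.109] [ 0.426 -0.251  0.11 ]
[0.668 0.26  0.071] [0.668 0.261 0.068]
[0.583 0.171 0.08 ] [0.583 0.171 0.079]
```

View pics/z1tc.png

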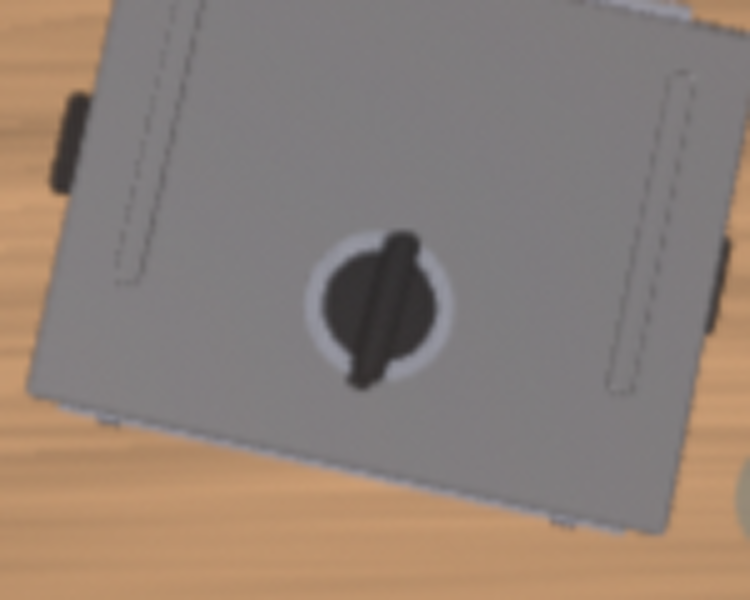

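View pics/z1s.png

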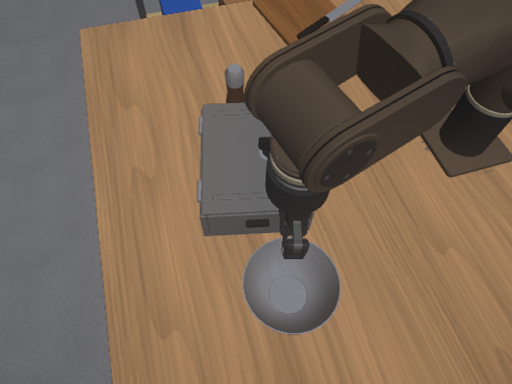

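The top crop shows the wing along the front-back line, from (403,235) to (360,388), knob about 3.2. The lid is flat at about 0.013 rad. The bowl, mill and jar are where they were, and the gripper hangs free. I hand in.

```bash
python3 -c "
from plant import ctrl;print(ctrl.sign_off())"
```

```text
the job is handed in; nothing more can be done
None
```

The lid is shut and latched, and I handed the job in at about 19 s of the 58 s. I lowered the lid onto its seal with closed fingers, then gripped the wing knob and pressed. The lid bore on the rail: its height stopped changing while the force rose from 16 to 30 N. I held about 30 N while turning the knob clockwise from about 0.65 to its stop at about 3.2, where the torque jumped to 1.6 N·m. Then I eased off, opened and moved clear.

**Last checks:**
- **Lid:** it stayed down after release, at about 0.012–0.015 rad in the top view. The scene view, with the arm partly in the way, gave 0.015–0.025 rad.
- **Knob:** about 3.2 rad in the top view. The scene view saw only part of the wing.
- **Bystanders:** bowl, mill and jar are within 1–3 mm of where they started, which is the measuring noise.
- **Robot:** the gripper hangs free above the bowl with no contact force.

**Disagreement:** the fingertips stood about 33 mm higher than the reported TCP pose implied, by both the pictures and the contact with the lid. My first lowering therefore stopped short, at lid angle 0.2. I corrected for this offset and nothing was struck.

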